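Click the magnifier head onto its inspection stand

ROBOT

A 6-joint arm with a two-finger parallel gripper is mounted at the origin on a cart in front of the work surface, level with it; the furniture and walls round the work are solid. World frame = base frame: x ahead of the robot, y to its left, z up, the work surface at z = 0. Lengths are in m, angles in degrees, forces in N, time in s.
With the tool pointing down it reaches from about 0.4 to 0.825 m from the base axis. Payload 7 kg.
Tool frame: the origin (TCP) lies at the very end of the fingers, on their centre line; the grasp point (between the pads) lies 19 mm behind it (ctrl.grip_point_offset is the distance from the TCP to the grasp point, in m); x points along the fingers, z is the direction in which the jaws open and shut, and the axes are right-handed (so a half turn about x gives the same grasp; the last joint's range is limited). The gripper opens to 88 mm and grips with 3 to 60 N. Pads are 19 mm wide; open, the fingers measure 130 mm over their backs; the gripper's body (78 mm by 193 mm) begins 47 mm behind the grasp point.
Start: joints at [82.855, 20.546, 0.682, 0, -70.136, -16.507], TCP at [0.271, 0.618, 0.227] pointing down, gripper open.
Joint ranges: [-176.03, 176.03], [-82.01, 121.73], [-58.28, 71.71], [-173.87, 95.51], [-174.79, -0.11], [-173.66, 173.66]. Speed limits (degrees/s): [136.94, 136.94, 172.46, 180, 180, 180].

INTERFACE

Orientations are given as [roll, pitch, yaw] about the fixed x, y, z axes, in that order (R = Rz(yaw) Ry(pitch) Rx(roll)).
In Python, from plant import get_obs, snapshot, calibration, close_job, ctrl gives the robot as it stands.
- The arm moves only by the tool move_arm, never from a script. Its argument "commands" is a list that holds one entry, the list of rows, each a list of 4 numbers: the shift along the tool's x, y, z in cm, then the turn about the tool's x in rad. In form: [[[dx, dy, dz, spin], ...]]. A call has 1 to 8 rows; each row shifts and turns the commanded pose from where the row before left it, along the tool's axes as they then stand; what a row does not reach is not made up. A row lasts 1/10 s, in which the tool goes at most 50 mm and 8.59 degrees, less where a joint would pass 70% of its speed; a pose out of reach is approached as far as the arm can. A call with a gripper value outside its range is refused whole. "jaw" is the finger opening in cm, from 0 to 8.76, set as the call begins (left out, the last holds). The fingers move at their own pace and stop on an object; the grip force is fixed at half the most. Time passes only in rows, so rows that do not move let the fingers close. It gives the time, the measured TCP pose, the force and the opening at its end, in the units of the state.
- get_obs(): the state, without advancing time (a new reading comes with each control period).
- snapshot(name): name is "scene" or "top" or "wrist"; returns (picture, depth): 384x512x3 uint8, red, green, blue; 384x512 float32, m along the optical axis (not along the pixel's ray), 0 where there is no reading.
- calibration(name): a dict with "mtx" (3x3 intrinsics, pixels), "k1" (the pictures are not rectified: a ray, as slopes to the right and down, at radius r is drawn at 1 + k1 r^2 times it, then the intrinsics apply), "T" (4x4, takes a point from camera to world coordinates); the wrist camera has in their place "tool_from_camera" (4x4, takes a point from camera to tool coordinates, whose origin is the TCP and whose axes are the tool frame's). Camera axes: x right, y up, looking along -z (the intrinsics and any distortion apply to the point x, -y, -z); pixel columns grow to the right and rows downward; lengths in m; the calibration is good to about 2 mm. A picture is of the moment at which its call begins: read the wrist's pose just before it. calibration takes no time and is no camera call.
- close_job(): hands the job in, once; it reports no verdict.
The state is a dict: "clock": time; "joint_pos": joint angles; "qvel": joint speeds; "tau": joint torques, N m; "tool_pos": TCP position; "orientation": TCP orientation; "force": force on the tool from outside, world axes, zero at the start; "moment": the same for the moment, N m; "opening": finger opening in m.
Only numpy, scipy, OpenCV 4.12 (cv2) and the standard library are available. Lean on these libraries where they do the work, as an engineer would, in place of code of your own. Each camera call takes 0.05 s, during which the arm holds its last target. There are 200 camera calls.

TASK

Take the two-lens magnifier head off the bench, slide its hub down over the column of the inspection stand and push it gently until the sprung balls in the column click into the groove inside the hub; stop at that click, neither short of it nor past it, and let go. Do not slam or force the head against the stand, and leave the little pot, the vial, the loupe and the tweezers where they are.

Things in the scene. Friction and masses are not known exactly. Their poses are not given: they have to be found in the camera images.
- stand: fixed stand: round dark foot 100 mm across, 12 mm high; origin at its underside centre, z up. Upright bright column 16 mm in diameter, straight up to 85 mm above the bench, then tapered to 7 mm at 95 mm. Two sprung brass balls of 10 mm stick 4 mm out of slots on its local +y and -y sides, both at one height set anew each time: centres 44 to 80 mm above the bench (not reported)
- column_top (a point): the tip of the column, on its axis, 95 mm above the bench; z up. Column and balls are smooth and low in friction, but the hub must be gripped firmly (some 40 N) so that it does not slip in the fingers when pushed
- head_center (a point): centre of the loose magnifier head (about 120 g), on the bore axis, half-way up. Blue square hub 36 x 36 mm, 48 mm high, standing upright on the bench; two lens rings 36 mm across and 10 mm high stand out along local +x and -x at half height, centres 44 mm from the axis. Grip the hub across its free flat sides (local y, 36 mm). Any turn about the column is right
- hub_foot (a point): centre of the hub's underside, 24 mm below head_center: mouth of a through bore 18 mm wide (1 mm play all round), flared to 24 mm over the last 5.5 mm at both ends. The flare meets the balls when this point is about level with their centres; a push rising to some 7 to 12 N over 6 mm presses them in, then the hub slides on with little force (within 5 N either way) for 12 mm
- hub_groove (a point): same point as head_center: half-way up the bore runs a hidden ring groove 1.6 mm deep, 9 mm wide, with sloped edges. From 4 mm above the balls it is drawn down with some 5 to 10 N; level with them the pull is nil: that is the click. Let go within 2 mm of it, it centres itself and is held. Pushed on, the force climbs to some 7 to 14 N at 3 mm past, then the balls leave the groove
- ball_left (a joint): how far the ball on the column's local +y side is pressed in, m: 0 fully out, about 0.0024 on the plain bore, about 0.001 in the groove (up to 0.001 more on one side and less on the other when the hub is off centre), stop at 0.005
- ball_right (a joint): the same for the ball on the local -y side
- pot_center (a point): small clear pot with a green lid, 52 mm across, 50 mm high; centre, half-way up; a bystander
- vial_center (a point): sample vial with a red cap, about 20 mm across, 45 mm high; centre; a bystander
- loupe_center (a point): black eye loupe, 35 mm across, 27 mm high; centre; a bystander
- tweezers_center (a point): steel tweezers lying on the bench, 122 mm along their local y, 12 mm wide, 10 mm high; centre; a bystander
Not all that is in view belongs to the job. Leave any green look-alike of the stand alone.

How it is judged:
By the outcome, as a careful person would: the job done as asked, in the order asked, and still so for the second after the job is handed in, with the robot touching nothing.
It also fails if it takes over 64 s, if anything falls off the work surface, if the arm or the gripper's body presses on something with over 40 N, if the wrist force passes 120 N, or if a joint passes its speed limit or range.

## Working session

There is one attempt and no reset: what is moved stays moved. The work goes in short steps, Python scripts to look and compute and a tool call to move; the robot and the scene stay as the last step left them, time stands still between calls to the robot, and variables do not carry over. Pictures are saved under pics/ and viewed, about 8 in all and at most 12, crops included, and the job is handed in when it is done.

Besides the shell and the picture viewer there is one more tool, called in YAML: its name, and indented under it one key for each argument. move_arm: Moves the arm, as the interface text tells. Its arguments: {"type":"object","properties":{"commands":{"type":"array"},"jaw":{"type":"number"}},"required":["commands"]}

```bash
mkdir -p pics; ls
cat > h.py <<'E'
import numpy as np, cv2
from plant import get_obs, snapshot, calibration, close_job, ctrl
from scipy.spatial.transform import Rotation as Ro
def toolT(o):
    T=np.eye(4);T[:3,:3]=Ro.from_euler('xyz',o['orientation'],degrees=True).as_matrix();T[:3,3]=o['tool_pos'];return T
def shot(name):
    o=get_obs();im,d=snapshot(name);c=calibration(name)
    T=c['T'] if 'T' in c else toolT(o)@c['tool_from_camera']
    return im,d,np.array(c['mtx']),c['k1'],np.array(T)
def ray(uv,K,k1,T):
    x=(np.atleast_2d(uv).astype(float)-[K[0,2],K[1,2]])/[K[0,0],K[1,1]]
    u=x.copy()
    for _ in range(20): u=x/(1+k1*(u**2).sum(1,keepdims=True))
    d=np.c_[u[:,0],-u[:,1],-np.ones(len(u))]
    return T[:3,3],d@T[:3,:3].T
def onplane(uv,z,K,k1,T):
    o,d=ray(uv,K,k1,T); return o+d*((z-o[2])/d[:,2:3])
def cloud(d,K,k1,T):
    h,w=d.shape;uv=np.stack(np.meshgrid(np.arange(w),np.arange(h)),-1).reshape(-1,2)
    o,r=ray(uv,K,k1,T); return (o+r*d.reshape(-1,1)).reshape(h,w,3)
def save(n,im): cv2.imwrite('pics/'+n,im[...,::-1])
E
python3 - <<'E'
from h import *
print(get_obs())
a=shot('scene');b=shot('top')
np.savez('s.npz',im=a[0],d=a[1],K=a[2],k=a[3],T=a[4]);np.savez('t.npz',im=b[0],d=b[1],K=b[2],k=b[3],T=b[4])
save('scene.png',a[0]);save('top.png',b[0])
for q in(a,b):print(q[2],q[3],q[4].round(3))
E
```

```text
pics
{'clock': 0.0, 'joint_pos': array([ 8.28563890e+01,  2.05907362e+01,  6.32753567e-01, -2.09720508e-02,
       -7.01358196e+01, -1.65073885e+01]), 'qvel': array([ 0.02184099,  0.00287459,  0.00294341, -0.0238107 , -0.04582344,
        0.03052496]), 'tau': array([ 4.37069320e-04, -5.82709622e+01,  2.93066704e+01,  6.99735850e+00,
        7.29675448e-03, -1.51614631e-04]), 'tool_pos': array([0.2706025 , 0.61783634, 0.22562015]), 'orientation': array([   4.63953692,   89.90414756, -109.01860484]), 'force': array([ 0.11664838, -0.16257812,  0.34221263]), 'moment': array([0.04422926, 0.03828011, 0.01270255]), 'opening': 0.0878481284196578}
[[372.47210679   0.         251.92895544]
 [  0.         372.47210679 192.20488229]
 [  0.           0.           1.        ]] 0.04204352549068921 [[ 0.641  0.465 -0.611  0.022]
 [-0.768  0.371 -0.523 -0.494]
 [-0.016  0.804  0.595  0.633]
 [ 0.     0.     0.     1.   ]]
[[425.54142601   0.         253.83304609]
 [  0.         425.54142601 188.58531337]
 [  0.           0.           1.        ]] 0.0022505806838237405 [[ 0.027  0.986 -0.166  0.464]
 [-0.999  0.022 -0.032 -0.033]
 [-0.028  0.167  0.986  0.96 ]
 [ 0.     0.     0.     1.   ]]
```

View pics/scene.png

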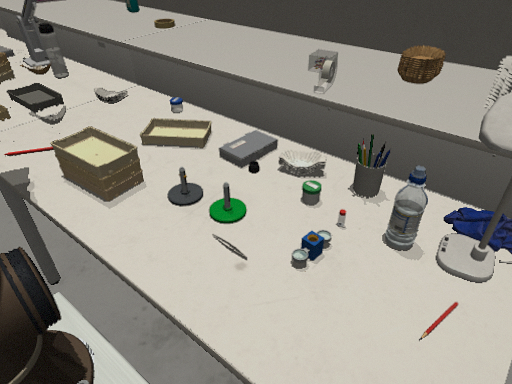

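View pics/top.png

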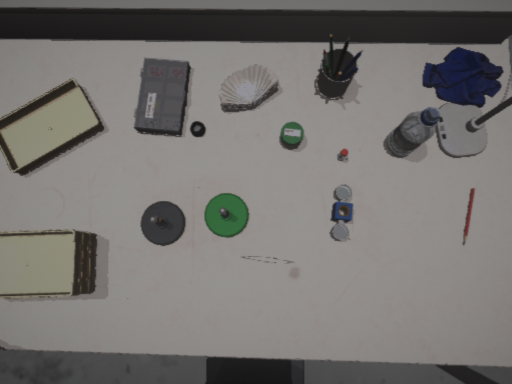

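Scene view: dark stand at (185,193), green look-alike at (228,209), and blue head at (313,245). In the top view these are at (162,222), (226,214) and (343,212). The dark grey stand fits the description ("dark foot"), and the green one is the decoy. I'll measure and confirm both with a crop.

```bash
cat > m.py <<'E'
from h import *
for f in 'ts':
    z=np.load(f+'.npz');im,d,K,k,T=[z[x] for x in('im','d','K','k','T')]
    hsv=cv2.cvtColor(im,cv2.COLOR_RGB2HSV);P=cloud(d,K,k,T)
    print(f)
    b=cv2.inRange(hsv,(100,120,40),(125,255,255)); 
    n,l,s,c=cv2.connectedComponentsWithStats(b)
    for i in range(1,n):
        if s[i,4]>80:
            p=P[l==i];print('blue',c[i].round(1),s[i,4],np.median(p,0).round(4),p.min(0).round(3),p.max(0).round(3))
            t=p[p[:,2]>.043]; 
            if len(t)>20: print(' top',len(t),t.mean(0).round(4),cv2.minAreaRect((t[:,:2]*1000).astype(np.float32)))
    R=(P[...,0]>.2)&(P[...,0]<.75)&(P[...,1]<.4)&(P[...,1]>-.4)
    # foot tops and columns
    uv={'t':[(162,222),(226,214)],'s':[(185,193),(228,209)]}[f]
    for q in uv:
        yy,xx=np.mgrid[:384,:512];near=(abs(xx-q[0])<35)&(abs(yy-q[1])<35)
        foot=near&(P[...,2]>.007)&(P[...,2]<.017); tip=near&(P[...,2]>.088);col=near&(P[...,2]>.03)
        pf=P[foot];(cx,cy),r=cv2.minEnclosingCircle((pf[:,:2]*1000).astype(np.float32))
        print('stand',q,im[q[1]+12 if f=='s' else q[1]+10,q[0]],'foot',round(cx,1),round(cy,1),round(r,1),foot.sum(),'tip',tip.sum(),P[tip].mean(0).round(4) if tip.any() else '', 'colmaxz',P[col].max(0).round(3),P[col].min(0).round(3))
E
python3 m.py
python3 - <<'E'
from h import *
z=np.load('t.npz')['im'];s=np.load('s.npz')['im']
f=lambda a:cv2.resize(a,(400,400),interpolation=cv2.INTER_CUBIC)
save('crop.png',np.vstack([np.hstack([cv2.resize(z[170:270,130:260],(390,300)),cv2.resize(z[170:270,290:390],(300,300))]),np.hstack([cv2.resize(s[155:235,155:259],(390,300)),cv2.resize(s[220:280,280:340],(300,300))])]))
E
```

```text
t
blue [461.7  75.3] 1778 [ 0.8839 -0.4662  0.0376] [ 0.464 -0.544  0.003] [ 0.972 -0.033  0.96 ]
 top 605 [ 0.8815 -0.4657  0.0565] ((707.8702392578125, -258.3250427246094), (85.29142761230469, 659.2666015625), 39.89580154418945)
blue [427.3  72.3] 84 [ 0.9111 -0.4027  0.0047] [ 0.464 -0.414 -0.002] [ 0.932 -0.033  0.96 ]
blue [342.6 211. ] 126 [ 0.5707 -0.1914  0.0475] [ 0.464 -0.213  0.044] [ 0.593 -0.033  0.96 ]
 top 126 [ 0.5723 -0.1932  0.0547] ((533.3885498046875, -119.0254898071289), (43.690452575683594, 217.38363647460938), 27.563749313354492)
stand (162, 222) [56 56 58] foot 542.8 203.0 50.0 1366 tip 52 [0.5184 0.1298 0.3593] colmaxz [0.549 0.209 0.96 ] [ 0.464 -0.033  0.031]
stand (226, 214) [ 53 105  61] foot 564.1 60.0 49.8 1406 tip 54 [0.5288 0.0273 0.3972] colmaxz [0.571 0.067 0.96 ] [ 0.464 -0.033  0.03 ]
s
blue [416.7 179.6] 87 [ 0.7288 -0.3404  0.1851] [ 0.022 -0.494  0.177] [ 0.743 -0.321  0.633]
 top 87 [ 0.7217 -0.3409  0.19  ] ((383.34814453125, -422.4561767578125), (736.378662109375, 30.886825561523438), 13.550312995910645)
blue [470.4 221.4] 960 [ 0.871  -0.45
[... 236 characters left out ...]
0.0306] [ 0.823 -0.544  0.004] [ 0.929 -0.498  0.064]
 top 92 [ 0.8836 -0.5031  0.0535] ((892.0055541992188, -507.22235107421875), (19.414302825927734, 73.30746459960938), 86.65877532958984)
blue [313.  245.4] 331 [ 0.5625 -0.2082  0.0377] [ 0.022 -0.494 -0.001] [ 0.633 -0.152  0.633]
 top 127 [ 0.5644 -0.2045  0.0565] ((303.82781982421875, -329.97210693359375), (650.6014404296875, 46.2623405456543), 26.069934844970703)
stand (185, 193) [70 69 66] foot 530.3 147.6 103.6 718 tip 48 [ 0.1953 -0.2625  0.4527] colmaxz [0.55  0.212 0.633] [ 0.022 -0.494  0.03 ]
stand (228, 209) [ 8 70 25] foot 533.9 89.3 135.0 768 tip 42 [ 0.2279 -0.2837  0.4275] colmaxz [0.569 0.065 0.633] [ 0.022 -0.494  0.03 ]
```

View pics/crop.png

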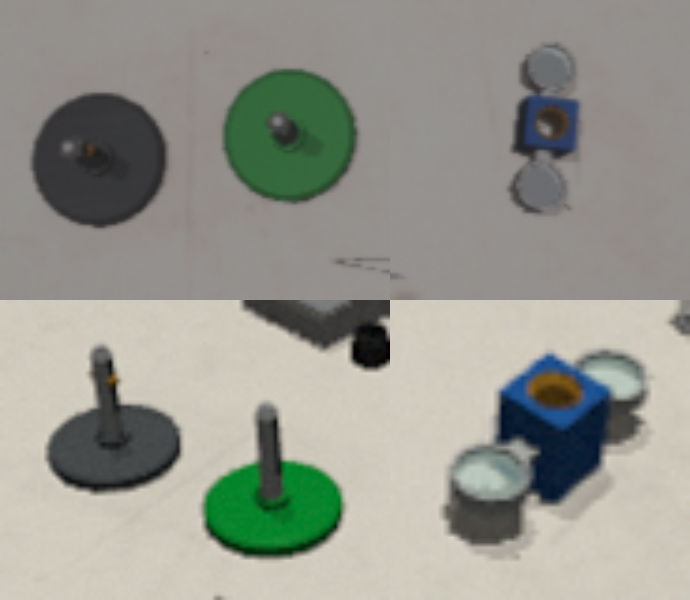

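Crop: the dark stand has a brass ball on its column, at crop (112,380), and the green one has none, so the dark stand is the target. The head's rings lie roughly along world x. Next I'll clean out the zero-depth pixels and work out the yaw.

Run:
```python
from h import *
z=np.load('t.npz');im,d,K,k,T=[z[x] for x in('im','d','K','k','T')]
P=cloud(d,K,k,T);ok=d>0
r=onplane([(343,192.7),(340,232.3)],.029,K,k,T);print('rings',r.round(4),np.linalg.norm(r[0]-r[1]),'mid',r.mean(0),'yaw',np.degrees(np.arctan2(*(r[0]-r[1])[1::-1])))
h=ok&(abs(P[...,0]-.565)<.08)&(abs(P[...,1]+.2)<.05)
t=P[h&(P[...,2]>.043)];print('hubtop',len(t),t.mean(0),cv2.minAreaRect((t[:,:2]*1000).astype(np.float32)))
t=P[h&(P[...,2]>.015)];print('all',cv2.minAreaRect((t[:,:2]*1000).astype(np.float32)))
s=np.load('s.npz');Ks,ks,Ts=s['K'],s['k'],s['T']
for nm,Z in (('t',z),('s',s)):
    Q=cloud(Z['d'],Z['K'],Z['k'],Z['T']);m=(Z['d']>0)&(abs(Q[...,0]-.543)<.04)&(abs(Q[...,1]-.203)<.04)&(Q[...,2]>.02)
    for lo in(.03,.045,.06,.075,.09):
        q=Q[m&(Q[...,2]>lo)&(Q[...,2]<lo+.015)]
        if len(q):print(nm,lo,len(q),q.mean(0).round(4))
    hs=cv2.cvtColor(Z['im'],cv2.COLOR_RGB2HSV);b=m&(hs[...,1]>120)&(hs[...,0]>8)&(hs[...,0]<28)
    print('brass',b.sum(),Q[b].round(4).tolist(),np.argwhere(b)[:,::-1].tolist())
o=get_obs();print(toolT(o).round(3)); c=calibration('wrist');print(np.array(c['tool_from_camera']).round(3),c['mtx'],ctrl.grip_point_offset)
```

```text
rings [[ 0.616  -0.1991  0.029 ]
 [ 0.5288 -0.1919  0.029 ]] 0.08748518668568074 mid [ 0.57236649 -0.19553276  0.029     ] yaw -4.70730622628619
hubtop 227 [ 0.57446447 -0.19565586  0.04714364] ((574.5322265625, -195.9281463623047), (36.8380241394043, 35.96359634399414), 84.72003936767578)
all ((574.7179565429688, -195.94085693359375), (36.92649841308594, 122.33721160888672), 84.91291809082031)
t 0.03 11 [0.5399 0.1974 0.0387]
t 0.045 10 [0.5392 0.198  0.0521]
t 0.06 17 [0.5413 0.1957 0.0693]
t 0.075 27 [0.541  0.1995 0.0846]
t 0.09 29 [0.5428 0.2023 0.093 ]
brass 3 [[0.5442, 0.1939, 0.0731], [0.5444, 0.1923, 0.071], [0.5423, 0.1921, 0.0716]] [[159, 219], [160, 219], [160, 220]]
s 0.03 28 [0.54   0.1983 0.0373]
s 0.045 27 [0.5395 0.1984 0.0528]
s 0.06 30 [0.5396 0.1975 0.0687]
s 0.075 32 [0.5406 0.1984 0.0838]
s 0.09 8 [0.5418 0.2015 0.0934]
brass 7 [[0.5449, 0.1957, 0.0708], [0.5455, 0.1921, 0.0719], [0.5411, 0.1914, 0.0713], [0.5436, 0.1903, 0.0704], [0.5402, 0.1908, 0.0688], [0.5429, 0.19, 0.0677], [0.544, 0.1921, 0.0629]] [[184, 175], [185, 175], [184, 176], [185, 176], [184, 177], [185, 177], [185, 178]]
[[-0.     0.916 -0.401  0.271]
 [-0.001 -0.401 -0.916  0.618]
 [-1.     0.     0.001  0.226]
 [ 0.     0.     0.     1.   ]]
[[ 0.001  0.286 -0.958 -0.158]
 [ 0.     0.958  0.286  0.077]
 [ 1.    -0.001  0.001  0.   ]
 [ 0.     0.     0.     1.   ]] [[315.08206151   0.         256.36630969]
 [  0.         315.08206151 195.37275816]
 [  0.           0.           1.        ]] 0.0188
```

Run:
```python
from h import *
for f in 'ts':
    z=np.load(f+'.npz');P=cloud(z['d'],z['K'],z['k'],z['T'])[z['d']>0]
    a=np.array([.271,.618]);b=np.array([.5745,-.196]);u=(b-a)/np.linalg.norm(b-a)
    q=P[:,:2]-a;t=q@u;s=abs(q@[u[1],-u[0]]);m=(t>-.1)&(t<1)&(s<.15)&(P[:,2]<.5)
    for lo in np.arange(-.1,1,.1):
        mm=m&(t>=lo)&(t<lo+.1)
        if mm.any():print(f,round(lo,1),P[mm,2].max().round(3),end='; ')
```

```text
t 0.0 0.005; t 0.1 0.118; t 0.2 0.12; t 0.3 0.119; t 0.4 0.096; t 0.5 0.017; t 0.6 0.096; t 0.7 0.014; t 0.8 0.051; t 0.9 0.047; s -0.1 0.005; s 0.0 0.118; s 0.1 0.119; s 0.2 0.119; s 0.3 0.119; s 0.4 0.095; s 0.5 0.015; s 0.6 0.096; s 0.7 0.011; s 0.8 0.05; s 0.9 0.046;
```

move_arm:
  commands:
    - [[0, 0, 0, -0.108], [0, 0, 0, -0.108], [0, 0, 0, -0.109]]

```text
clock: 0.4
tool_pos: [0.2707, 0.618, 0.226]
orientation: [-13.7, 89.9, -108.4]
force: [0.9, -0.5, 0.2]
opening: 0.0878
```

Path is clear: the highest obstacle is 0.12 m and the TCP is at 0.226 m.

move_arm:
  commands:
    - [[0, 2.08, 4.36, 0], [0, 2.08, 4.36, 0], [0, 2.08, 4.36, 0], [0, 2.08, 4.36, 0], [0, 2.08, 4.36, 0], [0, 2.08, 4.36, 0], [0, 2.08, 4.36, 0], [0, 2.08, 4.36, 0]]

```text
clock: 1.2
tool_pos: [0.406, 0.2542, 0.2265]
orientation: [-123.8, 90.0, 141.1]
force: [1.9, -0.5, -0.2]
opening: 0.0877
```

move_arm:
  commands:
    - [[0, 2.08, 4.36, 0], [0, 2.08, 4.36, 0], [0, 2.08, 4.36, 0], [0, 2.08, 4.36, 0], [0, 2.08, 4.36, 0], [0, 2.08, 4.36, 0], [0, 2.08, 4.36, 0], [0, 2.08, 4.36, 0]]

```text
clock: 2.0
tool_pos: [0.5413, -0.1079, 0.2264]
orientation: [-128.3, 90.0, 136.7]
force: [0.3, 0.7, -0.1]
opening: 0.0877
```

move_arm:
  commands:
    - [[0, 2.08, 4.36, 0], [0, 2.08, 4.36, 0], [0, 0, 0, 0], [0, 0, 0, 0]]

```text
clock: 2.4
tool_pos: [0.5744, -0.1975, 0.2254]
orientation: [-93.7, 89.9, 171.1]
force: [-0.1, 1.4, 0.5]
opening: 0.0877
```

Run:
```python
from h import *
o=get_obs();print(o['clock'],o['joint_pos'],o['force']);im,d,K,k,T=shot('wrist');save('w1.png',im);np.savez('w1.npz',im=im,d=d,K=K,k=k,T=T)
TT=toolT(o);print(TT.round(3))
P=cloud(d,K,k,T);h=(d>0)&(abs(P[...,0]-.5745)<.07)&(abs(P[...,1]+.196)<.05)
hs=cv2.cvtColor(im,cv2.COLOR_RGB2HSV);b=cv2.inRange(hs,(100,110,30),(125,255,255))>0
t=P[h&b&(P[...,2]>.043)&(P[...,2]<.053)];print(len(t),t.mean(0));r=cv2.minAreaRect((t[:,:2]*1000).astype(np.float32));print(r)
t=P[h&(P[...,2]>.015)&(P[...,2]<.053)];print(cv2.minAreaRect((t[:,:2]*1000).astype(np.float32)))
```

```text
2.4 [-5.80115486e-01  1.43593733e+01 -8.23683627e+00 -1.83633664e-02
 -6.75201674e+01  8.53973257e+01] [-0.05126992  1.42896338  0.5386141 ]
[[-0.002  0.996 -0.09   0.574]
 [ 0.    -0.09  -0.996 -0.198]
 [-1.    -0.002 -0.     0.225]
 [ 0.     0.     0.     1.   ]]
647 [ 0.57767419 -0.1960875   0.04746001]
((576.4601440429688, -196.25552368164062), (35.143157958984375, 35.70640563964844), 84.45352172851562)
((576.19873046875, -196.59585571289062), (36.04048538208008, 122.94055938720703), 84.7977066040039)
```

View pics/w1.png

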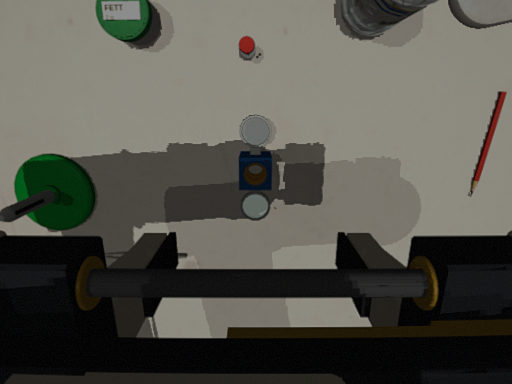

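Wrist view: hub at (256,172), centred between the fingers and square to the jaws, vial well ahead of it. Both cameras agree on (0.575, -0.196). Descending to TCP z = 17 mm, which grips 12 mm above the hub centre and keeps the gripper body clear of the column tip.

move_arm:
  commands:
    - [[4, 0.1, -0.1, 0], [4.5, 0, 0, 0], [4.5, 0, 0, 0], [4, 0, 0, 0], [2.5, 0, 0, 0], [1.3, 0, 0, 0], [0, 0, 0, 0], [0, 0, 0, 0]]

```text
clock: 3.25
tool_pos: [0.577, -0.1949, 0.0199]
orientation: [83.6, 89.9, -11.3]
force: [0.3, -0.4, 0.8]
opening: 0.0877
```

move_arm:
  commands:
    - [[0, 0, 0, 0], [0, 0, 0, 0], [0, 0, 0, 0], [0, 0, 0, 0], [0, 0, 0, 0], [0, 0, 0, 0], [0, 0, 0, 0], [0, 0, 0, 0]]
  jaw: 0

```text
clock: 4.05
tool_pos: [0.576, -0.1955, 0.0185]
orientation: [-61.7, 90.0, -156.7]
force: [0.4, -1.0, 1.0]
opening: 0.036
```

move_arm:
  commands:
    - [[-2, 0, 0, 0], [-4, 0, 0, 0], [-4, 0, 0, 0], [-4, 0, 0, 0]]

```text
clock: 4.45
tool_pos: [0.5755, -0.1953, 0.1597]
orientation: [-95.2, 89.9, 169.8]
force: [0.8, 0.5, -1.6]
opening: 0.0359
```

move_arm:
  commands:
    - [[0, -0.86, -3.92, 0], [0, -0.86, -3.92, 0], [0, -0.86, -3.92, 0], [0, -0.86, -3.92, 0], [0, -0.86, -3.92, 0], [0, -0.86, -3.92, 0], [0, -0.86, -3.92, 0], [0, -0.86, -3.92, 0]]

```text
clock: 5.25
tool_pos: [0.5343, 0.1245, 0.1585]
orientation: [-96.0, 90.0, 169.0]
force: [0.4, -0.4, -0.9]
opening: 0.0357
```

move_arm:
  commands:
    - [[0, 0, 0, 0], [0, 0, 0, 0], [0, 0, 0, 0], [0, 0, 0, 0]]

```text
clock: 5.65
tool_pos: [0.535, 0.122, 0.1584]
orientation: [-53.9, 90.0, -149.1]
force: [-0.0, 1.1, -1.1]
opening: 0.0356
```

Run:
```python
from h import *
o=get_obs();print(o['clock'],o['force'],o['opening']);im,d,K,k,T=shot('wrist');save('w2.png',im);np.savez('w2.npz',im=im,d=d,K=K,k=k,T=T)
a=shot('scene');np.savez('s2.npz',im=a[0],d=a[1],K=a[2],k=a[3],T=a[4])
print(toolT(o).round(4))
```

```text
5.65 [-0.00148807  1.14651302 -1.11250946] 0.0356464417807209
[[-3.000e-04  9.960e-01 -8.890e-02  5.350e-01]
 [-2.000e-04 -8.890e-02 -9.960e-01  1.220e-01]
 [-1.000e+00 -3.000e-04  2.000e-04  1.584e-01]
 [ 0.000e+00  0.000e+00  0.000e+00  1.000e+00]]
```

View pics/w2.png

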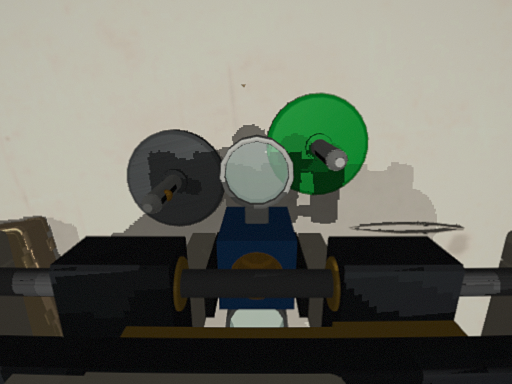

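Wrist view: dark stand tip at (152,207), foot centre about (176,177), ball about (168,192). Hub is held at (256,250) with its front ring at (257,171), and the green stand is clear to the right. I'll measure hub and column in the same image.

Run:
```python
from h import *
z=np.load('w2.npz');im,d,K,k,T=[z[x] for x in('im','d','K','k','T')]
P=cloud(d,K,k,T);TT=toolT(get_obs());hs=cv2.cvtColor(im,cv2.COLOR_RGB2HSV)
L=(P-TT[:3,3])@TT[:3,:3]   # tool coords
ok=d>0
b=ok&(cv2.inRange(hs,(100,110,30),(125,255,255))>0)
q=L[b];print('blue tool x',np.percentile(q[:,0],[1,10,50,90,99]).round(4),'y',np.percentile(q[:,1],[1,5,50,95,99]).round(4),'z',np.percentile(q[:,2],[1,99]).round(4))
r=ok&(np.hypot(L[...,1]-.044,L[...,2])<.03)&(abs(L[...,0])<.03)&(L[...,1]>.02)&~b
q=L[r];print('ring',len(q),'x',np.percentile(q[:,0],[1,50,99]).round(4));(c,rr)=cv2.minEnclosingCircle((q[:,1:]*1000).astype(np.float32));print('ring circ',c,rr)
yy,xx=np.mgrid[:384,:512]
near=ok&(xx<225)&(yy<235)&(xx>110)
f=near&(P[...,2]>.008)&(P[...,2]<.016);p=(P[f][:,:2]*1000).astype(np.float32)
print('foot',len(p),cv2.minEnclosingCircle(p), cv2.fitEllipse(p[cv2.convexHull(p,returnPoints=False).ravel()]))
c=near&(P[...,2]>.02)
for lo in np.arange(.02,.1,.01):
    s=c&(P[...,2]>lo)&(P[...,2]<=lo+.01)
    if s.any():print(round(lo,2),s.sum(),P[s].mean(0).round(4),np.argwhere(s).mean(0)[::-1].round(1))
tp=c&(P[...,2]>.0935);print('tip',tp.sum(),P[tp].mean(0).round(4),np.argwhere(tp).mean(0)[::-1], onplane([np.argwhere(tp).mean(0)[::-1]],.095,K,k,T))
br=near&(hs[...,1]>110)&(hs[...,0]>8)&(hs[...,0]<28)&(P[...,2]>.03)
print('brass',br.sum(),P[br].mean(0).round(4),P[br].min(0).round(4),P[br].max(0).round(4))
```

```text
blue tool x [-0.0364 -0.0295 -0.0282  0.      0.0162] y [-0.0175 -0.0161  0.017   0.0182  0.0193] z [-0.0172  0.0178]
ring 4515 x [-0.0109 -0.0073 -0.0049]
ring circ (40.727684020996094, -0.2443751096725464) 21.234682083129883
foot 6231 ((544.2341918945312, 202.9228057861328), 50.08522415161133) ((544.0687866210938, 202.6464080810547), (98.84864807128906, 99.77113342285156), 65.6219482421875)
0.02 57 [0.5479 0.1978 0.025 ] [175.7 179.7]
0.03 62 [0.5481 0.198  0.035 ] [172.8 182.1]
0.04 73 [0.548  0.1978 0.0452] [170.1 185. ]
0.05 61 [0.5493 0.1985 0.0546] [166.2 186.4]
0.06 90 [0.5483 0.1966 0.0669] [164.6 191.1]
0.07 115 [0.5476 0.1971 0.0745] [161.5 194.7]
0.08 203 [0.5467 0.1994 0.086 ] [154.5 200.3]
0.09 181 [0.5449 0.2017 0.093 ] [148.9 205.7]
tip 333 [0.56   0.1549 0.1487] [199.91591592 203.72372372] [[0.54362879 0.16294696 0.095     ]]
brass 79 [0.546  0.1936 0.068 ] [0.5412 0.1908 0.0424] [0.5501 0.1967 0.0732]
```

Column axis (0.5437, 0.2027), from the wrist and top views agreeing within 1 mm. Hub axis is at tool (0,0), and the ball centres are about 68–69 mm up. Moving above the column.

move_arm:
  commands:
    - [[0, 0.1, -2.8, 0], [0, 0, -2.8, 0], [0, 0.05, -2.5, 0], [0, 0, 0, 0], [0, 0, 0, 0], [0, 0, 0, 0]]

```text
clock: 6.35
tool_pos: [0.5434, 0.2026, 0.1584]
orientation: [-52.5, 90.0, -147.6]
force: [0.4, 0.1, -1.2]
opening: 0.0358
```

move_arm:
  commands:
    - [[0, 0, 0, 0], [0, 0, 0, 0]]

```text
clock: 6.55
tool_pos: [0.5436, 0.2028, 0.1587]
orientation: [139.8, 90.0, 44.7]
force: [1.0, 0.3, -1.5]
opening: 0.0363
```

Run:
```python
from h import *
o=get_obs();print(o['tool_pos'],o['force'])
im,d,K,k,T=shot('scene');save('s3.png',cv2.resize(im[100:230,120:290],(680,520)));
print(get_obs()['tool_pos'])
P=cloud(d,K,k,T);hs=cv2.cvtColor(im,cv2.COLOR_RGB2HSV);b=(d>0)&(cv2.inRange(hs,(100,110,30),(125,255,255))>0)&(abs(P[...,0]-.54)<.05)&(abs(P[...,1]-.2)<.05)
p=P[b];print(len(p),p.min(0),p.max(0))
```

```text
[0.54361122 0.2028291  0.15869382] [ 1.02620319  0.32266032 -1.46940468]
[0.54364172 0.20296642 0.15873915]
178 [0.50976859 0.1549394  0.14256624] [0.55780009 0.22319964 0.22781742]
```

View pics/s3.png

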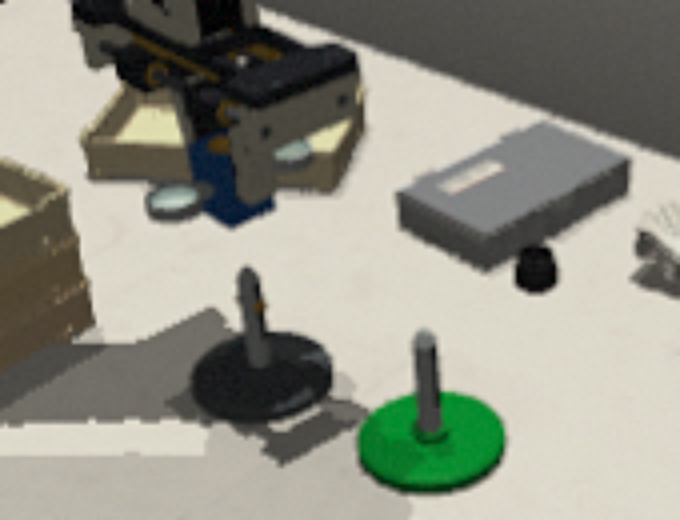

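View: hub held at (232,180) in the crop, straight above the dark column at (250,300), green stand clear. Lowering over the column, slowly from the tip on.

move_arm:
  commands:
    - [[2, 0, 0, 0], [2, 0, 0, 0], [0.4, 0, 0, 0], [0.4, 0, 0, 0], [0.4, 0, 0, 0], [0, 0, 0, 0]]

```text
clock: 7.2
tool_pos: [0.5437, 0.2036, 0.1067]
orientation: [128.6, 90.0, 33.6]
force: [0.0, -0.2, 0.2]
opening: 0.0367
```

move_arm:
  commands:
    - [[0.3, 0, 0, 0], [0.3, 0, 0, 0], [0.3, 0, 0, 0], [0.3, 0, 0, 0], [0, 0, 0, 0], [0, 0, 0, 0]]

```text
clock: 7.8
tool_pos: [0.5436, 0.2035, 0.0945]
orientation: [-32.3, 90.0, -127.3]
force: [-0.0, -0.7, -1.0]
opening: 0.0358
```

move_arm:
  commands:
    - [[0.2, 0, 0, 0], [0.2, 0, 0, 0], [0, 0, 0, 0], [0, 0, 0, 0]]

```text
clock: 8.2
tool_pos: [0.5436, 0.2035, 0.0905]
orientation: [-37.9, 90.0, -132.9]
force: [0.8, 0.1, -1.3]
opening: 0.036
```

move_arm:
  commands:
    - [[0.2, 0, 0, 0], [0, 0, 0, 0], [0, 0, 0, 0]]

```text
clock: 8.5
tool_pos: [0.5435, 0.2035, 0.0885]
orientation: [-51.5, 90.0, -146.5]
force: [0.6, 0.3, -0.9]
opening: 0.0358
```

move_arm:
  commands:
    - [[0.2, 0, 0, 0], [0, 0, 0, 0], [0, 0, 0, 0]]

```text
clock: 8.8
tool_pos: [0.5436, 0.2032, 0.0865]
orientation: [-13.0, 90.0, -108.0]
force: [0.2, -2.7, -0.8]
opening: 0.0359
```

move_arm:
  commands:
    - [[0.2, 0, 0, 0], [0, 0, 0, 0], [0, 0, 0, 0]]

```text
clock: 9.1
tool_pos: [0.544, 0.2036, 0.0849]
orientation: [107.3, 90.0, 12.3]
force: [1.1, -3.1, 2.6]
opening: 0.036
```

move_arm:
  commands:
    - [[0.2, 0, 0, 0], [0, 0, 0, 0], [0, 0, 0, 0]]

```text
clock: 9.4
tool_pos: [0.5442, 0.2037, 0.0832]
orientation: [111.3, 89.9, 16.3]
force: [1.6, -3.2, 5.7]
opening: 0.0359
```

Ball contact at TCP z ≈ 0.0868 (foot about 68 mm up, as measured). There's a small -y side force, so I'll ease the hub 0.5 mm towards -y and press on.

move_arm:
  commands:
    - [[0.1, 0, 0.05, 0], [0.1, 0, 0, 0], [0, 0, 0, 0], [0, 0, 0, 0]]

```text
clock: 9.8
tool_pos: [0.5443, 0.2035, 0.0815]
orientation: [121.5, 89.9, 26.5]
force: [0.7, -2.0, 7.0]
opening: 0.0358
```

move_arm:
  commands:
    - [[0.1, 0, 0, 0], [0.1, 0, 0, 0], [0, 0, 0, 0]]

```text
clock: 10.1
tool_pos: [0.5439, 0.2034, 0.0787]
orientation: [134.4, 89.9, 39.4]
force: [2.0, -1.5, 0.5]
opening: 0.0358
```

move_arm:
  commands:
    - [[0.1, 0, 0, 0], [0.1, 0, 0, 0], [0, 0, 0, 0]]

```text
clock: 10.4
tool_pos: [0.5437, 0.2033, 0.0764]
orientation: [141.4, 90.0, 46.4]
force: [3.6, -0.6, 0.3]
opening: 0.0358
```

move_arm:
  commands:
    - [[0.1, 0, 0, 0], [0.1, 0, 0, 0], [0, 0, 0, 0]]

```text
clock: 10.7
tool_pos: [0.5437, 0.2032, 0.0743]
orientation: [146.3, 90.0, 51.3]
force: [3.2, -0.5, 0.6]
opening: 0.0358
```

move_arm:
  commands:
    - [[0.1, 0.05, 0, 0], [0.1, 0, 0, 0], [0, 0, 0, 0]]

```text
clock: 11.0
tool_pos: [0.5439, 0.203, 0.0722]
orientation: [-91.8, 90.0, 173.2]
force: [1.4, 0.1, 0.3]
opening: 0.0358
```

move_arm:
  commands:
    - [[0.1, 0, 0, 0], [0.1, 0, 0, 0], [0, 0, 0, 0]]

```text
clock: 11.3
tool_pos: [0.5439, 0.203, 0.0703]
orientation: [-92.9, 90.0, 172.1]
force: [1.6, 0.8, -0.2]
opening: 0.0357
```

move_arm:
  commands:
    - [[0.1, 0, 0, 0], [0, 0, 0, 0], [0, 0, 0, 0]]

```text
clock: 11.6
tool_pos: [0.5439, 0.203, 0.0692]
orientation: [-75.3, 90.0, -170.4]
force: [0.6, 0.1, -0.6]
opening: 0.0354
```

move_arm:
  commands:
    - [[0.1, 0, 0, 0], [0, 0, 0, 0], [0, 0, 0, 0]]

```text
clock: 11.9
tool_pos: [0.5439, 0.203, 0.0682]
orientation: [-77.6, 90.0, -172.6]
force: [0.8, 0.4, -3.2]
opening: 0.0357
```

move_arm:
  commands:
    - [[0.1, 0, 0, 0], [0, 0, 0, 0], [0, 0, 0, 0]]

```text
clock: 12.2
tool_pos: [0.544, 0.203, 0.0673]
orientation: [-69.9, 90.0, -165.0]
force: [1.7, 1.0, -1.6]
opening: 0.0356
```

move_arm:
  commands:
    - [[0.1, 0, 0, 0], [0, 0, 0, 0], [0, 0, 0, 0]]

```text
clock: 12.5
tool_pos: [0.544, 0.203, 0.0663]
orientation: [-64.0, 90.0, -159.0]
force: [1.6, -0.1, -3.3]
opening: 0.0356
```

move_arm:
  commands:
    - [[0.1, 0, 0, 0], [0, 0, 0, 0], [0, 0, 0, 0]]

```text
clock: 12.8
tool_pos: [0.5439, 0.203, 0.0651]
orientation: [-66.5, 90.0, -161.5]
force: [1.5, 0.3, -5.2]
opening: 0.0358
```

move_arm:
  commands:
    - [[0.1, 0, 0, 0], [0, 0, 0, 0], [0, 0, 0, 0]]

```text
clock: 13.1
tool_pos: [0.5438, 0.2029, 0.064]
orientation: [-63.6, 90.0, -158.7]
force: [3.1, 1.3, -8.9]
opening: 0.0361
```

The groove is drawing the hub down (-8.9 N). Continuing in half-millimetre steps to the null.

move_arm:
  commands:
    - [[0.05, 0, 0, 0], [0, 0, 0, 0], [0, 0, 0, 0]]

```text
clock: 13.4
tool_pos: [0.5438, 0.2029, 0.0638]
orientation: [-62.4, 90.0, -157.4]
force: [1.6, 0.6, -7.6]
opening: 0.0357
```

move_arm:
  commands:
    - [[0.05, 0, 0, 0], [0, 0, 0, 0], [0, 0, 0, 0]]

```text
clock: 13.7
tool_pos: [0.5438, 0.2029, 0.0634]
orientation: [-59.0, 90.0, -154.1]
force: [0.2, 0.4, -8.0]
opening: 0.0357
```

move_arm:
  commands:
    - [[0.05, 0, 0, 0], [0, 0, 0, 0], [0, 0, 0, 0]]

```text
clock: 14.0
tool_pos: [0.5439, 0.2029, 0.063]
orientation: [-55.5, 90.0, -150.5]
force: [-0.4, 1.1, -7.2]
opening: 0.0358
```

move_arm:
  commands:
    - [[0.05, 0, 0, 0], [0, 0, 0, 0], [0, 0, 0, 0]]

```text
clock: 14.3
tool_pos: [0.544, 0.203, 0.0627]
orientation: [-28.5, 90.0, -123.5]
force: [-1.3, -0.9, -2.6]
opening: 0.0357
```

move_arm:
  commands:
    - [[0.03, 0, 0, 0], [0, 0, 0, 0], [0, 0, 0, 0]]

```text
clock: 14.6
tool_pos: [0.5441, 0.203, 0.0625]
orientation: [99.5, 90.0, 4.5]
force: [-2.5, -1.0, -0.4]
opening: 0.0359
```

Pull is nil at TCP z 0.0625, against 0.0628 expected. That's the click, so I'm letting go.

move_arm:
  commands:
    - [[0, 0, 0, 0], [0, 0, 0, 0], [0, 0, 0, 0], [0, 0, 0, 0], [0, 0, 0, 0], [0, 0, 0, 0]]
  jaw: 7

```text
clock: 15.2
tool_pos: [0.5441, 0.2031, 0.0623]
orientation: [121.7, 90.0, 26.7]
force: [0.1, 0.1, -0.4]
opening: 0.0694
```

move_arm:
  commands:
    - [[-0.5, 0, 0, 0], [-1.5, 0, 0, 0], [-3, 0, 0, 0], [-4, 0, 0, 0], [-4, 0, 0, 0], [0, 0, 0, 0], [0, 0, 0, 0]]

```text
clock: 15.9
tool_pos: [0.5444, 0.2034, 0.1938]
orientation: [137.3, 89.8, 42.3]
force: [-0.2, 0.1, -1.1]
opening: 0.0705
```

Run:
```python
from h import *
o=get_obs();print(o['clock'],o['tool_pos'],o['force'],o['opening'])
for n in('wrist','scene'):
    im,d,K,k,T=shot(n);P=cloud(d,K,k,T);hs=cv2.cvtColor(im,cv2.COLOR_RGB2HSV)
    b=(d>0)&(cv2.inRange(hs,(100,110,30),(125,255,255))>0)&(abs(P[...,0]-.544)<.05)&(abs(P[...,1]-.203)<.05)&(P[...,2]<.2)
    p=P[b];print(n,len(p),'z pct',np.percentile(p[:,2],[1,5,25,50,75,90,99]).round(4))
    t=p[p[:,2]>np.percentile(p[:,2],99)-.006];print(' top',len(t),t.mean(0).round(4),np.median(t[:,2]))
    if n=='wrist': w=im
save('end.png',np.hstack([cv2.resize(w,(400,300)),cv2.resize(im[130:250,150:310],(400,300))]))
```

```text
15.9 [0.54442775 0.20341076 0.1938102 ] [-0.23015548  0.14023594 -1.12918097] 0.07048450065391483
wrist 1291 z pct [0.0482 0.0598 0.0903 0.0913 0.0918 0.0922 0.0929]
 top 1030 [0.5454 0.2025 0.0914] 0.09148907779687646
scene 261 z pct [0.0449 0.0481 0.0597 0.0739 0.0867 0.0914 0.0929]
 top 64 [0.5392 0.1946 0.0908] 0.09118388498677266
```

View pics/end.png

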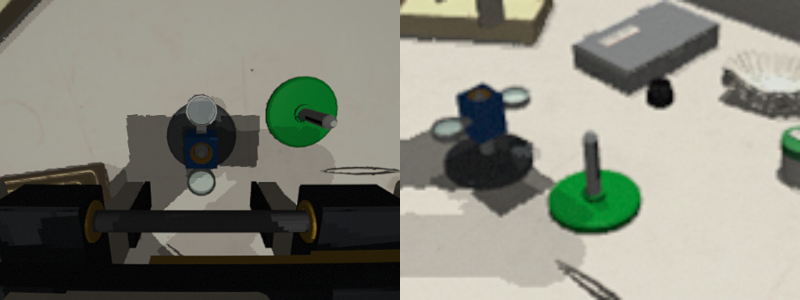

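End view: the hub sits level on the dark column at (480,110), well clear of the foot, and the gripper is clear of everything. Hub top is about 91.5 mm up, so the head centre is about 68 mm up, level with the balls. Handing in.

```bash
python3 -c "
from h import *
print(close_job())"
```

```text
the job is handed in; nothing more can be done
None
```

The magnifier head is on the dark stand, let go at the click, and the job is handed in at about 16 s of the 64 s allowed.

- **Fit:** The hub slid over the column and met the balls with its foot about 68 mm up. The upward force reached about 7 N and then dropped to almost nothing on the plain bore. It was then drawn down with up to 9 N (including the head's own weight of about 1.2 N), and the pull fell to nil at TCP height 62.5 mm (62.8 mm expected). I stopped there, opened the fingers and backed straight up.
- **Last checks:** Both cameras put the hub top at about 91.5 mm, so the head centre is at about 67.5–68 mm, within about 1 mm of the balls. The head sits level and holds its height with the gripper clear.
- **Side force:** There were small side forces of up to about 3.6 N during the slide. I trimmed each by 0.5 mm, but -2.5 N was left along x just before release; it was gone once the fingers opened.
- **Not confirmed:** The ball joints can't be read, so the click rests on the force curve and the heights. I didn't measure the pot, vial, loupe and tweezers again; the arm kept clear of them throughout.

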